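# Seat the fixture plate on its locating pins and swing the retaining arm over it

### The arm

A 7-joint arm with a two-finger parallel gripper is mounted at the origin on a cart in front of the work surface, level with it; the furniture and walls round the work are solid. World frame = base frame: x ahead of the robot, y to its left, z up, the work surface at z = 0. Lengths are in m, angles in rad, forces in N, time in s.
With the tool pointing down it reaches from about 0.35 to 0.9 m from the base axis. Payload 8.1 kg.
Tool frame: the origin (TCP) lies on the mounting face of the last link; the fingertips stand 173 mm ahead of it and the grasp point (between the pads) lies 155 mm ahead of it; z points along the fingers, y is the line along which they close (so a half turn about z gives the same grasp; the last joint's range is limited). The gripper opens to 85 mm and grips with 20 to 120 N. Pads are 22 mm wide; open, the fingers measure 114 mm over their backs; the gripper's body (76 mm by 85 mm) begins 54 mm behind the grasp point. The pads swing forward as they close: fully open they stand 13 mm farther back than shut.
Start: joints at [1.237, 0.434, 0.025, 1.573, -0.012, 1.134, -0.075], TCP at [0.143, -0.608, 0.405] pointing down, gripper open.
Joint ranges: [-2.62, 2.62], [-0.44, 2.09], [-1.27, 1.32], [0.08, 2.57], [-1.32, 4.46], [0.12, 2], [-2.74, 2.74]. Speed limits (rad/s): [2.22, 2.22, 3.01, 3.01, 3.14, 3.14, 3.14].

### API

Orientations are given as a unit quaternion [x, y, z, w].
In Python, from bench import robot gives the robot as it stands.
- The arm moves only by the tool jog_arm, never from a script. Its argument "increments" is a list of rows, each an object with "fingers": the closure, from -1 (fully open) to 1 (shut); "slide": the shift along the tool's x, y, z in m, a list of three; "dr": the turn, a rotation vector about the tool's x, y, z in degrees, a list of three. In form: [{"fingers": fingers, "slide": [dx, dy, dz], "dr": [rx, ry, rz]}, ...]. A call has 1 to 20 rows; each row is the pose to reach, as a shift and turn from the pose commanded when the call began, along the tool's axes at that moment; what a row does not reach only later rows make up. A row lasts 1/12 s, in which the tool goes at most 41.7 mm and 7.16 degrees, less where a joint would pass 70% of its speed; a pose out of reach is approached as far as the arm can. A call with a gripper value outside its range is refused whole. The fingers move at their own pace and stop on an object; "grip_force" is the grip in N (left out, the last holds). Time passes only in rows, so rows that repeat a pose let the fingers close. It gives the time, the measured TCP pose, the force, the opening and the grip force at its end, in the units of the state.
- robot.get_obs(): the state, without advancing time (a new reading comes with each control period).
- robot.grab_frame(name): name is "scene" or "top"; returns the picture (420x560x3 uint8, red, green, blue); there is no depth.
- robot.calibration(name): a dict with "intrinsics" (3x3 intrinsics, pixels), "eye" and "attitude" of the camera in the world. Camera axes: x right, y down, z forward; pixel columns grow to the right and rows downward; lengths in m; the calibration is good to about 2 mm. A picture is of the moment at which its call begins. calibration takes no time and is no camera call.
- robot.finish_job(): hands the job in; it is judged then, once.
Trained networks look in the newest picture that a camera, given by its name, has taken for a name from the list of things; names that differ only in an ending like _2 or _b are one class to them, and where a whole thing is asked for, a point or a joint stands for the part that bears it (a point fixed in the world has none). Each returns a list of dicts, best first, with "conf" (0 to 1); they miss things now and then, are a little off and sometimes report something else, mostly with a low value. They report only what shows in the picture. A call takes as long as a camera call. They do not tell look-alikes from the thing itself.
- robot.masks_of(camera, query): "region" (420x560 bool, what is visible of it) and "pixel" ([column, row] in pixels, amid what is visible of it).
- robot.place_of(camera, query): "pixel" ([column, row] in pixels: a listed point, or the origin of a listed thing).
The state is a dict: "t": time; "joints": joint angles; "dq": joint speeds; "tau": joint torques, N m; "tcp_pos": TCP position; "eef_rot": TCP orientation; "contact_force": force on the tool from outside, world axes, zero at the start; "ft_torque": the same for the moment, N m; "grip_width": finger opening in m; "finger_force": force on a finger pad.
Only numpy, scipy, OpenCV 4.12 (cv2) and the standard library are available. Lean on these libraries where they do the work, as an engineer would, in place of code of your own. Each camera call takes 0.05 s, during which the arm holds its last target. There are 200 camera calls.

### The job

The steel fixture plate lies on the ledge of its nest, short of its place. With the fingertips, and without ever picking it up, nudge it along between the side rails until its two holes drop over the locating pins and it lies flat, and only then push the retaining arm by its upright post until it is swung fully shut over the plate's edge. Leave the other things on the table where they are.

Things in the scene. Friction and masses are not known exactly. Their poses are not given: they have to be found in the camera images.
- fixture: the nest: fixed aluminium base 210 x 117 x 10 mm with two dark steel side rails, 93 mm apart, tops 26 mm above the table. Origin on the table between the rails; x = the way the plate must slide, y to the left of that, z up. At the rear between the rails (x -98 to -12 mm) is a ledge, top 18 mm above the table; ahead of it a lower floor, 10 mm above the table, with the two locating pins.
- seat (a point): fixed point on the nest's lower floor (nest x = +40 mm, y = 0) where the middle of the plate's underside lies when seated; axes as the nest's. The two pins, 8 mm thick with tapered tips level with the ledge, stand 2 mm behind it (-x) at y = -28 and +28 mm.
- plate: loose steel plate 100 (x) x 90 (y) x 6 mm, 0.5 to 0.8 kg, with 12 mm pin holes at x = -2, y = -28 and +28 mm and a 30 mm window. Origin mid-underside, axes about as the nest's. It starts on the ledge between the rails (1.5 mm play each side), 35 to 60 mm short of its seat; with its holes over the pins it drops 8 mm by itself and cannot slide on. Sliding takes 1 to 6 N.
- plate_bar (a point): centre of the upright push bar along the plate's rear edge: 8 mm thick (x), 84 mm long (y), 16 mm high, its rear face flush with the plate's rear edge, its top 22 mm above the plate's underside
- swing (a joint): angle of the retaining arm at the nest's front left corner: 0 = fully shut against its stop (pointing along the nest's -x, over the left edge of the seated plate), 1.57 = open (pointing to +y). Starts at 1.2 to 1.65; stays where left; turns with under 2 N at its post. It passes 2 mm above a seated plate; a plate not yet dropped blocks it.
- pivot (a point): fixed point on the arm's upright pivot axis, at the arm's underside, 18 mm above the table
- swing_knob (a point): middle of the upright round post on the free end of the retaining arm: 12 mm thick, 26 mm high (25 to 51 mm above the table), 34 mm from the pivot axis. At angle a it stands at the pivot plus 34 mm x (-cos a, +sin a) in the nest's x, y.
- wrench: bystander: flat open-and-ring wrench 206 mm long, 8 mm thick, lying beside the nest; origin at the middle of its underside
- gasket: bystander: moulded gasket ring, 50 mm across, 9 mm thick, lying ahead of the nest; origin at the middle of its underside
- clamp: bystander: pipe clamp 67 x 98 x 18 mm lying flat beside the nest; origin at the middle of its underside
- jar: bystander: small jar with a screw lid, 54 mm across, 48 mm high, at the left of the table; origin at the middle of its underside
- tape: bystander: roll of tape, 86 mm across, 24 mm thick, lying at the right of the table; origin at the middle of its underside
Mind the look-alikes: they are no part of the job. What is shaped like the plate but blue or orange is not meant.

How it is judged:
On the way:
1. the plate has dropped over both pins and lies flat, the arm still open (z of plate in the frame of fixture below 0.0122 m and horizontal distance between plate and seat below 0.005 m and angle between plate's own z axis and vertical below 0.03 rad and value of joint swing above 0.6 rad), for 0.2 s.
At the end, for the whole second after the job is handed in: the plate lies flat (within 0.03 rad) on the nest's lower floor (within 2 mm), over both pins, within 5 mm of its seat, at rest, and the retaining arm is shut to within 0.2 rad (z of plate in the frame of fixture below 0.0122 m and horizontal distance between plate and seat below 0.005 m and angle between plate's own z axis and vertical below 0.03 rad and value of joint swing below 0.2 rad and linear speed of plate below 0.02 m/s and velocity of joint swing between -0.1 and 0.1 rad/s); the robot touches nothing.
It fails at once if the plate is lifted (12 mm above its starting height) or tipped up (z of plate in the frame of fixture above 0.03 m or angle between plate's own z axis and vertical above 0.3 rad).
It fails at once if another thing on the table is shifted by more than 20 mm (distance of any of wrench, gasket, clamp, jar, tape from where it was at the start of the episode above 0.02 m).
It also fails if it takes over 43 s, if anything falls off the work surface, if the arm or the gripper's body presses on something with over 40 N, if the wrist force passes 120 N, or if a joint passes its speed limit or range.

## Working session

There is one attempt and no reset: what is moved stays moved. The work goes in short steps, Python scripts to look and compute and a tool call to move; the robot and the scene stay as the last step left them, time stands still between calls to the robot, and variables do not carry over. Pictures are saved under pics/ and viewed, at most 10 in all, crops included, and the job is handed in when it is done.

Besides the shell and the picture viewer there is one more tool, called after ">>>" by a JSON object that holds its "api" and its "payload", one argument or row to a line. jog_arm: Moves the arm, as the interface text tells. Its arguments: {"type":"object","properties":{"increments":{"type":"array","items":{"type":"object","properties":{"fingers":{"type":"number"},"slide":{"type":"array","items":{"type":"number"}},"dr":{"type":"array","items":{"type":"number"}}}}},"grip_force":{"type":"number"}},"required":["increments"]}

```bash
mkdir -p pics; cat > h.py <<'E'
from bench import robot
import numpy as np, cv2
from scipy.spatial.transform import Rotation as R
def cal(n):
    c=robot.calibration(n); K=np.array(c["intrinsics"]); e=np.array(c["eye"]); a=np.array(c["attitude"],float)
    M=a if a.shape==(3,3) else R.from_quat(a).as_matrix()
    return K,e,M
def unproj(n,px,z):
    K,e,M=cal(n); d=M@np.linalg.inv(K)@np.array([px[0],px[1],1.]); return e+d*(z-e[2])/d[2]
def proj(n,p):
    K,e,M=cal(n); q=K@(M.T@(np.array(p)-e)); return q[:2]/q[2]
def save(n,f):
    cv2.imwrite(f,cv2.cvtColor(robot.grab_frame(n),cv2.COLOR_RGB2BGR))
E
python3 - <<'E'
from h import *
for n in("scene","top"):
    save(n,f"pics/{n}0.png"); print(n,cal(n)[1])
    for q,z in(("fixture",0),("seat",.01),("plate",.018),("plate_bar",.032),("pivot",.018),("swing_knob",.038)):
        for r in robot.place_of(n,q)[:3]: print(q,np.round(r["pixel"],1),round(r["conf"],2),unproj(n,r["pixel"],z).round(4))
o=robot.get_obs(); print(o["t"],o["tcp_pos"],R.from_quat(o["eef_rot"]).as_matrix().round(3))
E
```

```text
scene [1.21200804 0.30152303 1.05954872]
fixture [303.8 224.1] 0.96 [0.5344 0.0795 0.    ]
seat [287.4 226.9] 0.94 [0.568  0.0456 0.01  ]
plate [257.2 161. ] 0.92 [ 0.3999 -0.1279  0.018 ]
plate [357.1 304.4] 0.77 [0.7026 0.2882 0.018 ]
plate [212.7 198.5] 0.71 [ 0.5762 -0.1776  0.018 ]
plate_bar [269.4 156.2] 0.89 [ 0.3788 -0.0982  0.032 ]
plate_bar [359.5 282.8] 0.86 [0.6538 0.2749 0.032 ]
plate_bar [205.2 181. ] 0.83 [ 0.5404 -0.2204  0.032 ]
pivot [273.3 242.9] 0.8 [0.6338 0.035  0.018 ]
swing_knob [280.5 250.4] 0.45 [0.657  0.0659 0.038 ]
top [0.33517502 0.01454506 1.24052025]
fixture [245.6 208. ] 0.7 [0.5456 0.0783 0.    ]
fixture [241.8 213. ] 0.41 [0.5324 0.0877 0.    ]
seat [259.3 198.3] 0.62 [0.5697 0.0433 0.01  ]
plate [242.1 213.2] 0.96 [0.529  0.0859 0.018 ]
plate [334.3 269.3] 0.9 [ 0.3908 -0.1478  0.018 ]
plate [170.5 153.7] 0.78 [0.6813 0.2741 0.018 ]
plate_bar [361.1 212.6] 0.87 [ 0.5332 -0.2144  0.032 ]
plate_bar [174.8 171.1] 0.78 [0.632  0.2581 0.032 ]
plate_bar [320.  272.5] 0.77 [ 0.3818 -0.1105  0.032 ]
pivot [257.4 173. ] 0.88 [0.6343 0.0493 0.018 ]
pivot [414.  254.1] 0.72 [ 0.4317 -0.3494  0.018 ]
swing_knob [253.1 162.8] 0.59 [0.6558 0.0601 0.038 ]
0.7 [ 0.14295971 -0.60843279  0.40472362] [[ 0.973  0.229  0.   ]
 [ 0.229 -0.973 -0.   ]
 [ 0.     0.    -1.   ]]
```

View pics/top0.png

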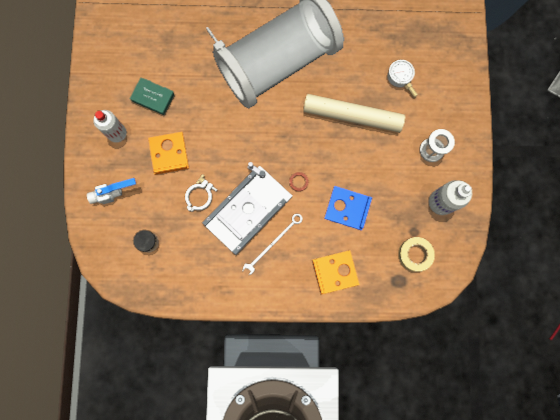

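View pics/scene0.png

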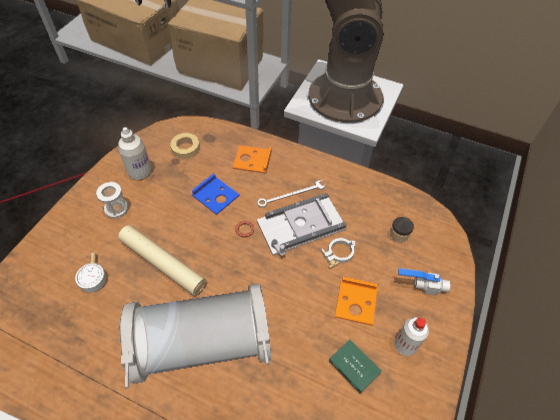

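The top view shows the nest at about (248,210). It slides up and to the right, and the silver plate is on it. The swing arm is at about (255,172), with the wrench on its right and the clamp on its left. I'll zoom in.

```bash
python3 - <<'E'
from h import *
a=cv2.imread("pics/top0.png")[155:260,195:300]; b=cv2.imread("pics/scene0.png")[185:265,245:355]
a=cv2.resize(a,(420,420),interpolation=cv2.INTER_CUBIC); b=cv2.resize(b,(380,276),interpolation=cv2.INTER_CUBIC)
c=np.zeros((420,800,3),np.uint8); c[:,:420]=a; c[:276,420:]=b; cv2.imwrite("pics/zoom.png",c)
m=robot.masks_of("top","fixture")
for r in m[:3]:
    g=r["region"]; ct=max(cv2.findContours(g.astype(np.uint8),0,1)[0],key=cv2.contourArea)
    print(r["conf"],g.sum(),cv2.minAreaRect(ct),cv2.boxPoints(cv2.minAreaRect(ct)))
    print([unproj("top",p,.02)[:2].round(4) for p in cv2.boxPoints(cv2.minAreaRect(ct))])
for r in robot.masks_of("top","plate")[:4]:
    g=r["region"]; ct=max(cv2.findContours(g.astype(np.uint8),0,1)[0],key=cv2.contourArea)
    print("plate",r["conf"],r["pixel"],g.sum(),cv2.minAreaRect(ct))
for n in("top","scene"):
  for q in("wrench","clamp","gasket"):
    for r in robot.place_of(n,q)[:1]: print(n,q,r["pixel"],r["conf"],unproj(n,r["pixel"],0)[:2])
E
```

```text
0.59 2644 ((245.24588012695312, 207.67129516601562), (52.84821319580078, 82.28266143798828), 41.987213134765625) [[198.0829  220.57462]
 [253.12709 159.4144 ]
 [292.40887 194.76797]
 [237.36467 255.92819]]
[array([0.508 , 0.1961]), array([0.6696, 0.0609]), array([ 0.5784, -0.0412]), array([0.4205, 0.0949])]
plate 0.96 [334.8, 270.9] 1359 ((334.5588684082031, 271.7353210449219), (36.62287902832031, 40.98851776123047), 75.96376037597656)
plate 0.8 [237.8, 214.8] 1381 ((241.25003051757812, 213.25001525878906), (36.06244659423828, 41.01219177246094), 45.0)
plate 0.8 [170.6, 154.9] 1226 ((167.78378295898438, 152.7026824951172), (38.14056396484375, 35.18138122558594), 80.53767395019531)
plate 0.73 [345.5, 206.6] 1277 ((347.6009521484375, 207.83029174804688), (40.1329231262207, 35.343788146972656), 16.699243545532227)
top wrench [270.7, 245.4] 0.51 [0.44993992 0.01207554]
top clamp [199.7, 195.5] 0.65 [0.57634194 0.1974774 ]
top gasket [298.3, 180.4] 0.54 [ 0.62083755 -0.05719764]
scene wrench [288.5, 195.4] 0.62 [0.463251   0.00206107]
scene clamp [338.2, 255.4] 0.88 [0.58564003 0.19827668]
scene gasket [243.8, 231.2] 0.5 [ 0.62471867 -0.05658547]
```

View pics/zoom.png

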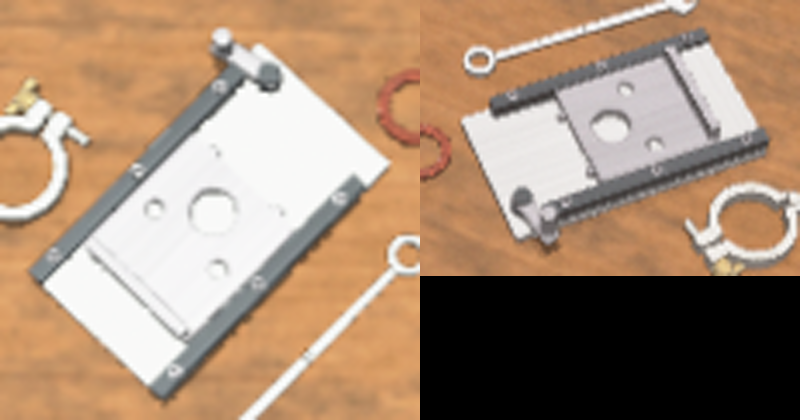

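Zoomed view: the plate is well behind the pins, which sit at about (249,192) and (265,208) in the top image. The arm is open toward the nest's +y, with its knob at about (250,165). Next I fit the nest pose from these features in both views.

```bash
cat > fit.py <<'E'
from h import *
from scipy.optimize import least_squares
T=lambda u,v:("top",195+u/4,155+v/4)
S=lambda u,v:("scene",245+(u-420)/3.4545,185+v/3.45)
F=[((.105,.0585,.01),T(258,45)),((.105,-.0585,.01),T(390,163)),((.105,.0585,.01),S(517,238)),((.105,-.0585,.01),S(462,117)),
((.038,.028,.017),T(217,150)),((.038,-.028,.017),T(280,211)),((.038,-.028,.017),S(560,118)),((.038,.028,.017),S(592,172)),
((-.105,-.0585,.026),T(165,400)),((-.105,.0585,.026),T(30,272))]
P=[((-.002,.028,.024),T(155,208)),((-.002,-.028,.024),T(218,268)),((-.002,-.028,.024),S(625,90)),((-.002,.028,.024),S(655,145))]
def res(v,F):
    c,s=np.cos(v[2]),np.sin(v[2]); o=[]
    for p,(n,a,b) in F:
        w=[v[0]+c*p[0]-s*p[1],v[1]+s*p[0]+c*p[1],p[2]]; o+=list(proj(n,w)-[a,b])
    return np.array(o)
r=least_squares(res,[.54,.08,-.75],args=(F,),loss="soft_l1"); print(r.x,res(r.x,F).reshape(-1,2).round(1).tolist())
q=least_squares(res,r.x,args=(P,),loss="soft_l1"); print(q.x,res(q.x,P).reshape(-1,2).round(1).tolist())
th=r.x[2]; Rm=np.array([[np.cos(th),-np.sin(th)],[np.sin(th),np.cos(th)]])
if __name__=="__main__":
    print("plate in nest",Rm.T@(q.x[:2]-r.x[:2]))
    k=unproj("top",T(222,40)[1:],.051)[:2]; k2=unproj("scene",S(547,212)[1:],.051)[:2]; 
    for p in(k,k2,np.array([.634,.042]),np.array([.6565,.063])): print(p, Rm.T@(p-r.x[:2]))
    for n in("top","scene"):
        print(unproj(n,robot.place_of(n,"pivot")[0]["pixel"],.018)[:2],[ (d["conf"],Rm.T@(unproj(n,d["pixel"],.038)[:2]-r.x[:2])) for d in robot.place_of(n,"swing_knob")[:2]])
E
python3 fit.py
```

```text
[ 0.53899188  0.07329928 -0.73039408] [[-0.9, -0.7], [-0.6, -0.1], [0.6, -1.0], [-0.3, -0.6], [0.1, -1.1], [0.4, -1.7], [-1.4, -1.6], [-2.1, -1.1], [-1.0, 0.2], [-1.2, 0.5]]
[ 0.52751242  0.08652845 -0.74671714] [[-0.5, -0.6], [-0.4, -0.4], [-0.2, -1.1], [-0.2, -1.0]]
plate in nest [-0.0173772   0.00219589]
[0.64649841 0.06603455] [0.08492961 0.06631283]
[0.6523871  0.06691879] [0.08872624 0.07090023]
[0.634 0.042] [0.09165437 0.04007074]
[0.6565 0.063 ] [0.09440445 0.07072505]
[0.63429565 0.04926377] [(0.59, array([0.09577023, 0.06810365]))]
[0.63380272 0.034991  ] [(0.45, array([0.09289585, 0.07320361]))]
```

>>> {"api": "jog_arm", "payload": {
  "increments": [
    {"fingers": 1,"slide": [0.05,-0.065,0],"dr": [0,0,-6]},
    {"fingers": 1,"slide": [0.075,-0.1,0],"dr": [0,0,-13]},
    {"fingers": 1,"slide": [0.1,-0.133,0],"dr": [0,0,-20]},
    {"fingers": 1,"slide": [0.125,-0.166,0],"dr": [0,0,-27]},
    {"fingers": 1,"slide": [0.15,-0.2,0],"dr": [0,0,-34]},
    {"fingers": 1,"slide": [0.175,-0.233,0],"dr": [0,0,-41]},
    {"fingers": 1,"slide": [0.2,-0.266,0],"dr": [0,0,-48]},
    {"fingers": 1,"slide": [0.225,-0.3,0],"dr": [0,0,-55]},
    {"fingers": 1,"slide": [0.25,-0.333,0],"dr": [0,0,-62]},
    {"fingers": 1,"slide": [0.275,-0.366,0],"dr": [0,0,-69]},
    {"fingers": 1,"slide": [0.3,-0.4,0],"dr": [0,0,-76]},
    {"fingers": 1,"slide": [0.325,-0.433,0],"dr": [0,0,-83]},
    {"fingers": 1,"slide": [0.35,-0.466,0],"dr": [0,0,-90]},
    {"fingers": 1,"slide": [0.375,-0.5,0],"dr": [0,0,-97]},
    {"fingers": 1,"slide": [0.4,-0.533,0],"dr": [0,0,-104]},
    {"fingers": 1,"slide": [0.425,-0.566,0],"dr": [0,0,-111]},
    {"fingers": 1,"slide": [0.45,-0.6,0],"dr": [0,0,-118]},
    {"fingers": 1,"slide": [0.475,-0.634,0],"dr": [0,0,-124.6]},
    {"fingers": 1,"slide": [0.487,-0.65,0],"dr": [0,0,-124.6]},
    {"fingers": 1,"slide": [0.487,-0.65,0],"dr": [0,0,-124.6]}
  ]
}}

```text
t: 2.97
tcp_pos: [0.4693, 0.1403, 0.4051]
eef_rot: [0.358, 0.934, 0.002, 0.0]
contact_force: [0.3, 0.0, -0.1]
grip_width: -0.0001
finger_force: 0.0
```

>>> {"api": "jog_arm", "payload": {
  "increments": [
    {"fingers": 1,"slide": [0,0,0.04]},
    {"fingers": 1,"slide": [0,0,0.08]},
    {"fingers": 1,"slide": [0,0,0.12]},
    {"fingers": 1,"slide": [0,0,0.15]},
    {"fingers": 1,"slide": [0,0,0.17]},
    {"fingers": 1,"slide": [0,0,0.18]},
    {"fingers": 1,"slide": [0,0,0.18]},
    {"fingers": 1,"slide": [0,0,0.18]}
  ]
}}

```text
validation failed for argument at $.in...
```

```bash
python3 - <<'E'
from h import *
save("top","pics/t1.png");save("scene","pics/s1.png")
a=cv2.imread("pics/top0.png")
a=cv2.imread("pics/t1.png")[155:260,195:300]; b=cv2.imread("pics/s1.png")[175:265,245:355]
c=np.zeros((420,800,3),np.uint8); c[:,:420]=cv2.resize(a,(420,420),interpolation=cv2.INTER_CUBIC); c[:311,420:]=cv2.resize(b,(380,311),interpolation=cv2.INTER_CUBIC); cv2.imwrite("pics/zoom1.png",c)
o=robot.get_obs(); print(o["tcp_pos"],o["contact_force"])
E
```

```text
[0.46907111 0.13970433 0.40493945] [-0.48878823  0.03987061  0.53154845]
```

View pics/zoom1.png

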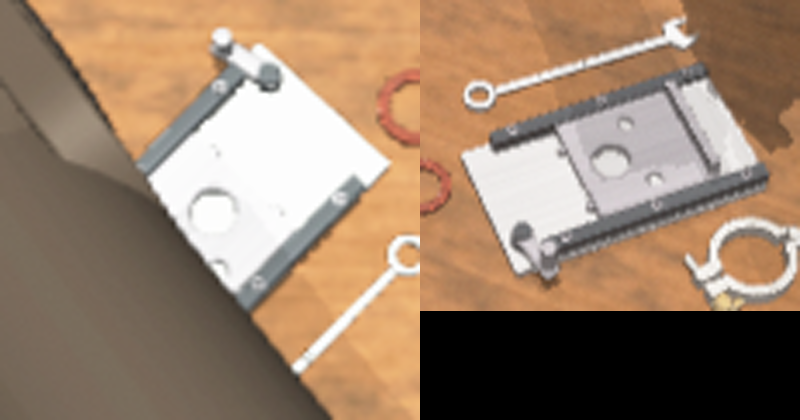

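The picture shows the nest unobstructed in the scene view, with the arm above it. The move was refused because `dr` was missing, so I resend it.

>>> {"api": "jog_arm", "payload": {
  "increments": [
    {"fingers": 1,"slide": [0,-0.002,0.04],"dr": [0,0,0]},
    {"fingers": 1,"slide": [0,-0.002,0.08],"dr": [0,0,0]},
    {"fingers": 1,"slide": [0,-0.002,0.12],"dr": [0,0,0]},
    {"fingers": 1,"slide": [0,-0.002,0.15],"dr": [0,0,0]},
    {"fingers": 1,"slide": [0,-0.002,0.165],"dr": [0,0,0]},
    {"fingers": 1,"slide": [0,-0.002,0.17],"dr": [0,0,0]},
    {"fingers": 1,"slide": [0,-0.002,0.17],"dr": [0,0,0]},
    {"fingers": 1,"slide": [0,-0.002,0.17],"dr": [0,0,0]}
  ]
}}

```text
t: 3.73
tcp_pos: [0.4674, 0.1341, 0.2356]
eef_rot: [0.36, 0.933, 0.0, 0.0]
contact_force: [-0.8, 0.4, 0.1]
grip_width: -0.0002
finger_force: 0.0
```

```bash
python3 - <<'E'
from h import *
save("scene","pics/s1.png")
b=cv2.imread("pics/s1.png")[150:265,220:370]
cv2.imwrite("pics/zoom2.png",cv2.resize(b,(750,575),interpolation=cv2.INTER_CUBIC))
o=robot.get_obs(); print(o["tcp_pos"],o["contact_force"])
E
```

```text
[0.46762992 0.13426578 0.23596547] [-0.34265032 -0.31810223  0.93704178]
```

View pics/zoom2.png

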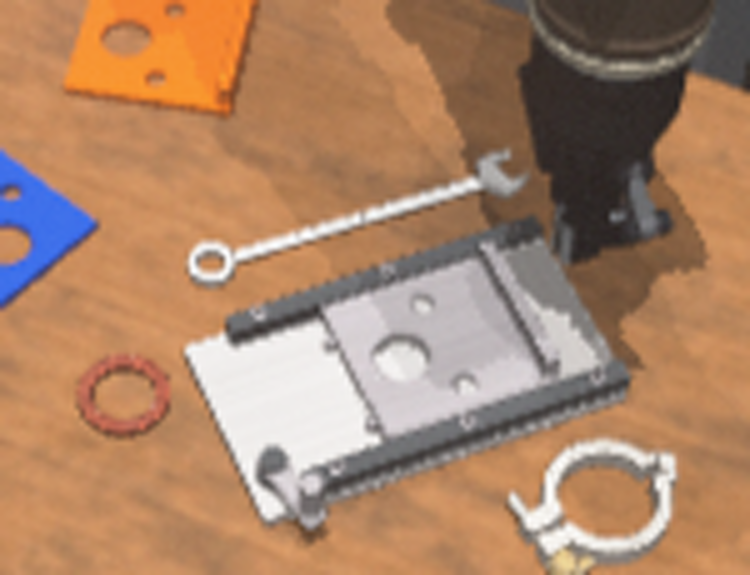

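The closed fingers are above the rear of the nest at about (600,240) in the crop, behind the bar. I'll descend and then approach the bar.

>>> {"api": "jog_arm", "payload": {
  "increments": [
    {"fingers": 1,"slide": [0,0.002,0.015],"dr": [0,0,0]},
    {"fingers": 1,"slide": [0,0.002,0.028],"dr": [0,0,0]},
    {"fingers": 1,"slide": [0,0.002,0.036],"dr": [0,0,0]},
    {"fingers": 1,"slide": [0,0.002,0.036],"dr": [0,0,0]},
    {"fingers": 1,"slide": [-0.003,0.002,0.036],"dr": [0,0,0]},
    {"fingers": 1,"slide": [-0.006,0.002,0.036],"dr": [0,0,0]},
    {"fingers": 1,"slide": [-0.009,0.002,0.036],"dr": [0,0,0]},
    {"fingers": 1,"slide": [-0.011,0.002,0.036],"dr": [0,0,0]}
  ]
}}

```text
t: 4.45
tcp_pos: [0.4772, 0.1279, 0.1993]
eef_rot: [0.36, 0.933, 0.0, 0.001]
contact_force: [0.2, -0.4, -0.6]
grip_width: 0.0003
finger_force: 0.0
```

>>> {"api": "jog_arm", "payload": {
  "increments": [
    {"fingers": 1,"slide": [-0.002,0,0],"dr": [0,0,0]},
    {"fingers": 1,"slide": [-0.004,0,0],"dr": [0,0,0]},
    {"fingers": 1,"slide": [-0.006,0,0],"dr": [0,0,0]},
    {"fingers": 1,"slide": [-0.008,0,0],"dr": [0,0,0]},
    {"fingers": 1,"slide": [-0.01,0,0],"dr": [0,0,0]}
  ]
}}

```text
t: 4.87
tcp_pos: [0.4833, 0.1224, 0.1988]
eef_rot: [0.359, 0.933, 0.0, -0.001]
contact_force: [-4.1, 3.4, 3.6]
grip_width: 0.0002
finger_force: 2.8
```

>>> {"api": "jog_arm", "payload": {
  "increments": [
    {"fingers": 1,"slide": [-0.002,0,0],"dr": [0,0,0]},
    {"fingers": 1,"slide": [-0.004,0,0],"dr": [0,0,0]},
    {"fingers": 1,"slide": [-0.006,0,0],"dr": [0,0,0]},
    {"fingers": 1,"slide": [-0.008,0,0],"dr": [0,0,0]},
    {"fingers": 1,"slide": [-0.01,0,0],"dr": [0,0,0]}
  ]
}}

```text
t: 5.28
tcp_pos: [0.4907, 0.1158, 0.1988]
eef_rot: [0.359, 0.933, 0.0, -0.001]
contact_force: [-3.8, 3.9, 3.7]
grip_width: -0.0003
finger_force: 2.8
```

>>> {"api": "jog_arm", "payload": {
  "increments": [
    {"fingers": 1,"slide": [-0.003,0,0],"dr": [0,0,0]},
    {"fingers": 1,"slide": [-0.006,0,0],"dr": [0,0,0]},
    {"fingers": 1,"slide": [-0.009,0,0],"dr": [0,0,0]},
    {"fingers": 1,"slide": [-0.012,0,0],"dr": [0,0,0]},
    {"fingers": 1,"slide": [-0.015,0,0],"dr": [0,0,0]},
    {"fingers": 1,"slide": [-0.018,0,0],"dr": [0,0,0]},
    {"fingers": 1,"slide": [-0.021,0,0],"dr": [0,0,0]},
    {"fingers": 1,"slide": [-0.024,0,0],"dr": [0,0,0]},
    {"fingers": 1,"slide": [-0.027,0,0],"dr": [0,0,0]},
    {"fingers": 1,"slide": [-0.03,0,0],"dr": [0,0,0]}
  ]
}}

```text
t: 6.12
tcp_pos: [0.5129, 0.0957, 0.1988]
eef_rot: [0.359, 0.933, 0.0, -0.001]
contact_force: [-4.1, 4.5, 4.5]
grip_width: 0.0001
finger_force: 3.0
```

>>> {"api": "jog_arm", "payload": {
  "increments": [
    {"fingers": 1,"slide": [-0.001,0,0],"dr": [0,0,0]},
    {"fingers": 1,"slide": [-0.002,0,0],"dr": [0,0,0]},
    {"fingers": 1,"slide": [-0.003,0,0],"dr": [0,0,0]},
    {"fingers": 1,"slide": [-0.004,0,0],"dr": [0,0,0]},
    {"fingers": 1,"slide": [-0.005,0,0],"dr": [0,0,0]},
    {"fingers": 1,"slide": [-0.006,0,0],"dr": [0,0,0]},
    {"fingers": 1,"slide": [-0.007,0,0],"dr": [0,0,0]}
  ]
}}

```text
t: 6.7
tcp_pos: [0.5186, 0.0904, 0.1987]
eef_rot: [0.359, 0.933, 0.0, -0.0]
contact_force: [0.1, -0.5, 0.0]
grip_width: -0.0002
finger_force: 0.0
```

```bash
python3 - <<'E'
from h import *
save("scene","pics/s2.png")
b=cv2.imread("pics/s2.png")[180:270,235:355]
cv2.imwrite("pics/zoom3.png",cv2.resize(b,(720,540),interpolation=cv2.INTER_CUBIC))
o=robot.get_obs(); print(o["tcp_pos"],o["contact_force"])
E
```

```text
[0.5189714  0.08986452 0.19867028] [-1.98447421  1.95125704  1.32779345]
```

View pics/zoom3.png

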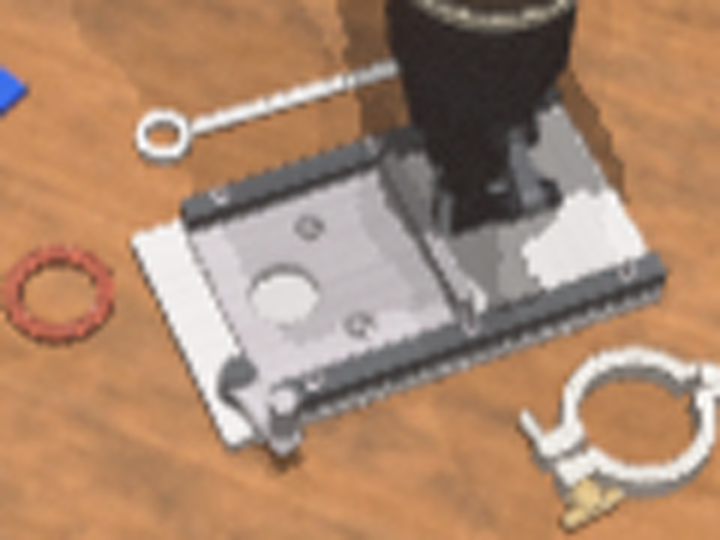

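The holes show the pins inside at (310,228) and (360,322), and the push force fell to zero, so the plate has probably dropped. A small further push should meet resistance if it has.

>>> {"api": "jog_arm", "payload": {
  "increments": [
    {"fingers": 1,"slide": [-0.001,0,0],"dr": [0,0,0]},
    {"fingers": 1,"slide": [-0.002,0,0],"dr": [0,0,0]},
    {"fingers": 1,"slide": [-0.003,0,0],"dr": [0,0,0]},
    {"fingers": 1,"slide": [-0.003,0,0],"dr": [0,0,0]}
  ]
}}

```text
t: 7.08
tcp_pos: [0.5197, 0.0893, 0.1986]
eef_rot: [0.359, 0.933, 0.0, -0.001]
contact_force: [-8.1, 6.1, 4.3]
grip_width: -0.0001
finger_force: 4.9
```

It is blocked by the pins at about 10 N, so the plate is seated. I'll back off, raise the tool and measure.

>>> {"api": "jog_arm", "payload": {
  "increments": [
    {"fingers": 1,"slide": [0.01,0,0],"dr": [0,0,0]},
    {"fingers": 1,"slide": [0.01,0,-0.01],"dr": [0,0,0]},
    {"fingers": 1,"slide": [0.02,0,-0.05],"dr": [0,0,0]},
    {"fingers": 1,"slide": [0.04,0,-0.09],"dr": [0,0,0]},
    {"fingers": 1,"slide": [0.07,0,-0.12],"dr": [0,0,0]},
    {"fingers": 1,"slide": [0.1,0,-0.15],"dr": [0,0,0]},
    {"fingers": 1,"slide": [0.12,0,-0.15],"dr": [0,0,0]}
  ]
}}

```text
t: 7.67
tcp_pos: [0.4316, 0.171, 0.354]
eef_rot: [0.359, 0.933, 0.002, 0.003]
contact_force: [0.4, 0.4, -0.9]
grip_width: 0.0001
finger_force: 0.0
```

```bash
python3 - <<'E'
from fit import *
zs={"swing_knob":.038,"pivot":.018,"seat":.01,"plate_bar":.024,"plate":.01}
o=r.x[:2]
for n in("scene","top"):
  save(n,f"pics/{n}3.png")
  for k,z in zs.items():
    for d in robot.place_of(n,k):
      w=unproj(n,d["pixel"],z)[:2]; v=Rm.T@(w-o)
      if abs(v).max()<.15: print(n,k,round(d["conf"],2),np.round(d["pixel"],1),w.round(4),v.round(4))
b=cv2.imread("pics/scene3.png")[190:265,245:345]; a=cv2.imread("pics/top3.png")[155:245,215:300]
c=np.zeros((400,800,3),np.uint8); c[:300,:400]=cv2.resize(b,(400,300),interpolation=cv2.INTER_CUBIC); c[:400,410:788]=cv2.resize(a,(378,400),interpolation=cv2.INTER_CUBIC)
cv2.imwrite("pics/zoom4.png",c)
E
```

```text
[ 0.53899188  0.07329928 -0.73039408] [[-0.9, -0.7], [-0.6, -0.1], [0.6, -1.0], [-0.3, -0.6], [0.1, -1.1], [0.4, -1.7], [-1.4, -1.6], [-2.1, -1.1], [-1.0, 0.2], [-1.2, 0.5]]
[ 0.52751242  0.08652845 -0.74671714] [[-0.5, -0.6], [-0.4, -0.4], [-0.2, -1.1], [-0.2, -1.0]]
scene swing_knob 0.46 [282.1 251.6] [0.6585 0.0709] [0.0906 0.0779]
scene pivot 0.71 [275.1 243. ] [0.6321 0.0393] [0.092  0.0368]
scene seat 0.82 [290.2 230.3] [0.5746 0.0568] [0.0376 0.0114]
scene plate_bar 0.64 [305.4 218.5] [0.5314 0.0813] [-0.011   0.0009]
scene plate 0.7 [291.7 226.4] [0.5615 0.0553] [0.0288 0.0017]
top swing_knob 0.58 [250.6 162.7] [0.6559 0.0665] [0.0916 0.0729]
top pivot 0.74 [259.6 169.9] [0.6426 0.0438] [0.0969 0.0471]
top seat 0.79 [257.5 199. ] [0.5678 0.0478] [0.0384 0.0003]
top plate_bar 0.9 [239.7 211.4] [0.5325 0.0917] [-0.0171  0.0094]
top plate 0.89 [256.2 201. ] [0.5625 0.0511] [ 0.0324 -0.0009]
```

View pics/zoom4.png

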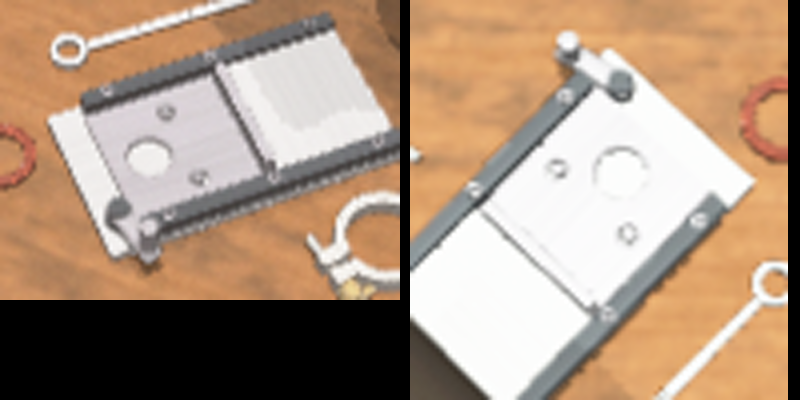

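Both holes show their pins, at (166,112) and (200,178) in the scene crop, and the bar sits low at the ledge, so the plate is seated. The arm's knob is at about (150,230) in the same crop and still open. I'll move to in front of the knob.

>>> {"api": "jog_arm", "payload": {
  "increments": [
    {"fingers": 1,"slide": [-0.035,0.01,0],"dr": [0,0,0]},
    {"fingers": 1,"slide": [-0.07,0.02,0],"dr": [0,0,0]},
    {"fingers": 1,"slide": [-0.105,0.03,0],"dr": [0,0,0]},
    {"fingers": 1,"slide": [-0.14,0.04,0],"dr": [0,0,0]},
    {"fingers": 1,"slide": [-0.175,0.05,0],"dr": [0,0,0]},
    {"fingers": 1,"slide": [-0.21,0.06,0],"dr": [0,0,0]},
    {"fingers": 1,"slide": [-0.245,0.07,0],"dr": [0,0,0]},
    {"fingers": 1,"slide": [-0.266,0.072,0.03],"dr": [0,0,0]},
    {"fingers": 1,"slide": [-0.266,0.072,0.06],"dr": [0,0,0]},
    {"fingers": 1,"slide": [-0.266,0.072,0.08],"dr": [0,0,0]},
    {"fingers": 1,"slide": [-0.266,0.072,0.08],"dr": [0,0,0]},
    {"fingers": 1,"slide": [-0.266,0.072,0.08],"dr": [0,0,0]}
  ]
}}

```text
t: 9.27
tcp_pos: [0.6773, 0.0432, 0.2676]
eef_rot: [0.36, 0.933, -0.0, -0.001]
contact_force: [0.4, -0.4, 0.8]
grip_width: -0.0003
finger_force: 0.0
```

```bash
python3 - <<'E'
from fit import *
o=robot.get_obs(); print(o["tcp_pos"],Rm.T@(o["tcp_pos"][:2]-r.x[:2]), R.from_quat(o["eef_rot"]).as_matrix().round(3))
save("scene","pics/s5.png")
b=cv2.imread("pics/s5.png")[170:290,215:365]
cv2.imwrite("pics/zoom5.png",cv2.resize(b,(750,600),interpolation=cv2.INTER_CUBIC))
E
```

```text
[ 0.53899188  0.07329928 -0.73039408] [[-0.9, -0.7], [-0.6, -0.1], [0.6, -1.0], [-0.3, -0.6], [0.1, -1.1], [0.4, -1.7], [-1.4, -1.6], [-2.1, -1.1], [-1.0, 0.2], [-1.2, 0.5]]
[ 0.52751242  0.08652845 -0.74671714] [[-0.5, -0.6], [-0.4, -0.4], [-0.2, -1.1], [-0.2, -1.0]]
[0.67725115 0.04320938 0.26759012] [0.1230658  0.06982719] [[-0.741  0.671 -0.003]
 [ 0.671  0.741  0.   ]
 [ 0.002 -0.002 -1.   ]]
```

View pics/zoom5.png

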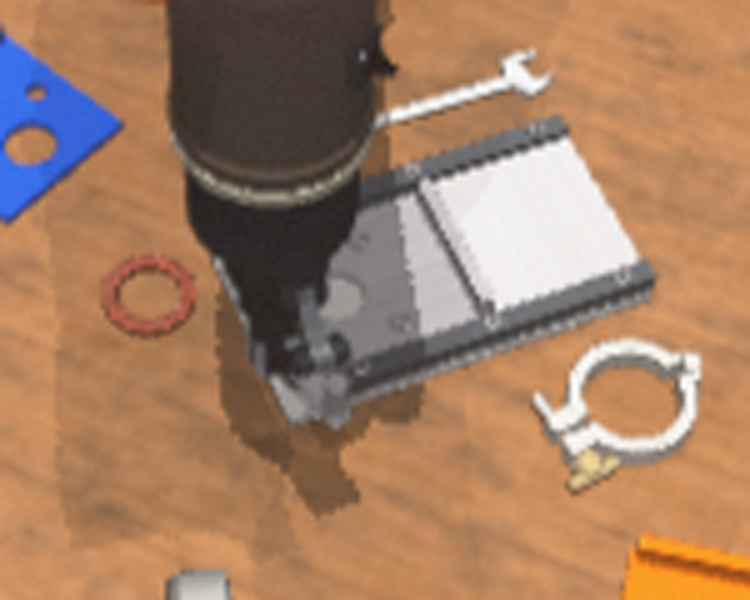

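The fingertips hover in front of the knob, with the tip at about (290,370) in the crop and the knob at (335,390). I'll descend and touch it.

>>> {"api": "jog_arm", "payload": {
  "increments": [
    {"fingers": 1,"slide": [0,0.002,0.02],"dr": [0,0,0]},
    {"fingers": 1,"slide": [0,0.002,0.04],"dr": [0,0,0]},
    {"fingers": 1,"slide": [0,0.002,0.055],"dr": [0,0,0]},
    {"fingers": 1,"slide": [0,0.002,0.061],"dr": [0,0,0]},
    {"fingers": 1,"slide": [0,0.002,0.061],"dr": [0,0,0]},
    {"fingers": 1,"slide": [0.003,0.002,0.061],"dr": [0,0,0]},
    {"fingers": 1,"slide": [0.006,0.002,0.061],"dr": [0,0,0]},
    {"fingers": 1,"slide": [0.009,0.002,0.061],"dr": [0,0,0]}
  ]
}}

```text
t: 9.98
tcp_pos: [0.6724, 0.0514, 0.209]
eef_rot: [0.36, 0.933, 0.001, 0.001]
contact_force: [-0.7, -0.3, 0.3]
grip_width: 0.0002
finger_force: 0.0
```

>>> {"api": "jog_arm", "payload": {
  "increments": [
    {"fingers": 1,"slide": [0.003,0,0],"dr": [0,0,0]},
    {"fingers": 1,"slide": [0.006,0,0],"dr": [0,0,0]},
    {"fingers": 1,"slide": [0.009,0,0],"dr": [0,0,0]},
    {"fingers": 1,"slide": [0.012,0,0],"dr": [0,0,0]},
    {"fingers": 1,"slide": [0.015,0,0],"dr": [0,0,0]}
  ]
}}

```text
t: 10.4
tcp_pos: [0.6611, 0.0608, 0.2079]
eef_rot: [0.36, 0.933, -0.0, 0.0]
contact_force: [0.3, -2.3, 0.5]
grip_width: 0.0002
finger_force: 0.7
```

>>> {"api": "jog_arm", "payload": {
  "increments": [
    {"fingers": 1,"slide": [0.002,0,0],"dr": [0,0,0]},
    {"fingers": 1,"slide": [0.004,0,0],"dr": [0,0,0]},
    {"fingers": 1,"slide": [0.006,0,0],"dr": [0,0,0]},
    {"fingers": 1,"slide": [0.008,0,0],"dr": [0,0,0]},
    {"fingers": 1,"slide": [0.01,0,0],"dr": [0,0,0]}
  ]
}}

```text
t: 10.82
tcp_pos: [0.6536, 0.0678, 0.2077]
eef_rot: [0.36, 0.933, 0.0, 0.0]
contact_force: [0.8, -0.8, 0.6]
grip_width: 0.0
finger_force: 0.4
```

>>> {"api": "jog_arm", "payload": {
  "increments": [
    {"fingers": 1,"slide": [0.002,0,0],"dr": [0,0,0]},
    {"fingers": 1,"slide": [0.004,0,0],"dr": [0,0,0]},
    {"fingers": 1,"slide": [0.004,0,0],"dr": [0,0,0]}
  ]
}}

```text
t: 11.07
tcp_pos: [0.6504, 0.0708, 0.2077]
eef_rot: [0.36, 0.933, -0.0, -0.0]
contact_force: [-0.1, 0.5, 0.2]
grip_width: 0.0005
finger_force: 0.1
```

```bash
python3 - <<'E'
from fit import *
o=robot.get_obs(); print(o["tcp_pos"],Rm.T@(o["tcp_pos"][:2]-r.x[:2]),o["contact_force"])
save("scene","pics/s6.png")
for d in robot.place_of("scene","swing_knob"): print(d["conf"],d["pixel"],Rm.T@(unproj("scene",d["pixel"],.038)[:2]-r.x[:2]))
b=cv2.imread("pics/s6.png")[200:275,240:340]
cv2.imwrite("pics/zoom6.png",cv2.resize(b,(800,600),interpolation=cv2.INTER_CUBIC))
E
```

```text
[ 0.53899188  0.07329928 -0.73039408] [[-0.9, -0.7], [-0.6, -0.1], [0.6, -1.0], [-0.3, -0.6], [0.1, -1.1], [0.4, -1.7], [-1.4, -1.6], [-2.1, -1.1], [-1.0, 0.2], [-1.2, 0.5]]
[ 0.52751242  0.08652845 -0.74671714] [[-0.5, -0.6], [-0.4, -0.4], [-0.2, -1.1], [-0.2, -1.0]]
[0.65038186 0.07080006 0.20769131] [0.08464307 0.07245361] [-0.13366862  0.45369391  0.22773481]
0.59 [286.2, 243.2] [0.07115397 0.05937132]
```

View pics/zoom6.png

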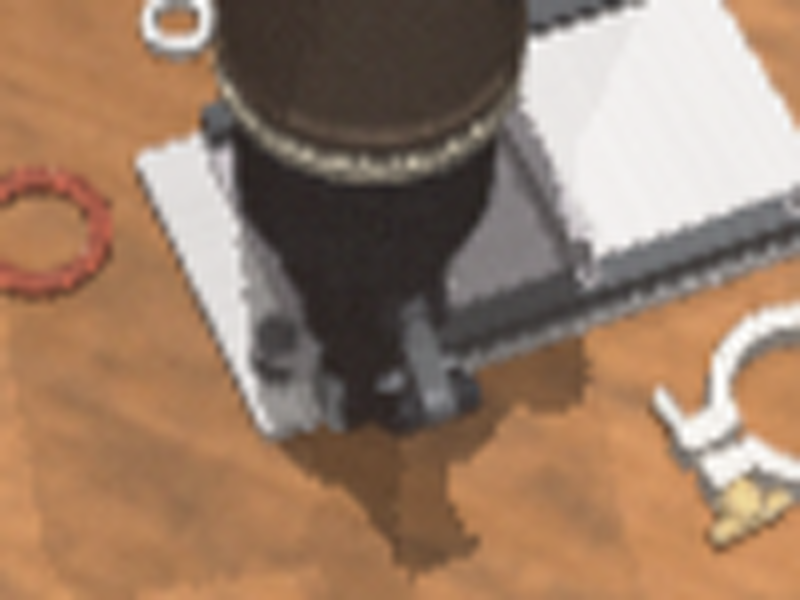

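The knob is hidden behind the fingers, and the arm is at roughly 0.8 rad. I'll move round to the knob's left (+y) side and push it toward -y.

>>> {"api": "jog_arm", "payload": {
  "increments": [
    {"fingers": 1,"slide": [-0.006,0,0],"dr": [0,0,0]},
    {"fingers": 1,"slide": [-0.006,0.01,0],"dr": [0,0,0]},
    {"fingers": 1,"slide": [-0.006,0.022,0],"dr": [0,0,0]},
    {"fingers": 1,"slide": [-0.003,0.022,0],"dr": [0,0,0]},
    {"fingers": 1,"slide": [0.005,0.022,0],"dr": [0,0,0]},
    {"fingers": 1,"slide": [0.014,0.022,0],"dr": [0,0,0]},
    {"fingers": 1,"slide": [0.022,0.022,0],"dr": [0,0,0]},
    {"fingers": 1,"slide": [0.022,0.022,0],"dr": [0,0,0]}
  ]
}}

```text
t: 11.83
tcp_pos: [0.6473, 0.1034, 0.2078]
eef_rot: [0.359, 0.933, 0.0, -0.001]
contact_force: [0.5, -0.0, -0.1]
grip_width: 0.0001
finger_force: 0.0
```

>>> {"api": "jog_arm", "payload": {
  "increments": [
    {"fingers": 1,"slide": [0,-0.003,0],"dr": [0,0,0]},
    {"fingers": 1,"slide": [0,-0.006,0],"dr": [0,0,0]},
    {"fingers": 1,"slide": [0,-0.009,0],"dr": [0,0,0]},
    {"fingers": 1,"slide": [0,-0.012,0],"dr": [0,0,0]},
    {"fingers": 1,"slide": [0,-0.015,0],"dr": [0,0,0]},
    {"fingers": 1,"slide": [0,-0.018,0],"dr": [0,0,0]},
    {"fingers": 1,"slide": [0,-0.021,0],"dr": [0,0,0]}
  ]
}}

```text
t: 12.42
tcp_pos: [0.635, 0.0882, 0.2081]
eef_rot: [0.359, 0.933, 0.003, -0.0]
contact_force: [0.9, 13.2, -2.4]
grip_width: -0.0006
finger_force: 5.5
```

>>> {"api": "jog_arm", "payload": {
  "increments": [
    {"fingers": 1,"slide": [0,-0.002,0],"dr": [0,0,0]},
    {"fingers": 1,"slide": [0,-0.004,0],"dr": [0,0,0]},
    {"fingers": 1,"slide": [0,-0.006,0],"dr": [0,0,0]},
    {"fingers": 1,"slide": [0,-0.008,0],"dr": [0,0,0]}
  ]
}}

```text
t: 12.75
tcp_pos: [0.6286, 0.0859, 0.2082]
eef_rot: [0.358, 0.934, 0.005, -0.002]
contact_force: [-4.0, 20.1, -2.2]
grip_width: -0.0002
finger_force: 8.5
```

>>> {"api": "jog_arm", "payload": {
  "increments": [
    {"fingers": 1,"slide": [0,-0.002,0],"dr": [0,0,0]},
    {"fingers": 1,"slide": [0,-0.004,0],"dr": [0,0,0]}
  ]
}}

```text
t: 12.92
tcp_pos: [0.6252, 0.0843, 0.2082]
eef_rot: [0.357, 0.934, 0.005, -0.003]
contact_force: [-5.8, 24.1, -1.6]
grip_width: -0.0003
finger_force: 9.9
```

The force points along the arm toward its pivot, so the finger is on the wrong part of the post. I'll back off and re-measure.

>>> {"api": "jog_arm", "payload": {
  "increments": [
    {"fingers": 1,"slide": [0,0.015,0],"dr": [0,0,0]},
    {"fingers": 1,"slide": [0,0.035,0],"dr": [0,0,0]},
    {"fingers": 1,"slide": [0,0.06,-0.03],"dr": [0,0,0]},
    {"fingers": 1,"slide": [0.03,0.09,-0.06],"dr": [0,0,0]},
    {"fingers": 1,"slide": [0.06,0.11,-0.08],"dr": [0,0,0]},
    {"fingers": 1,"slide": [0.08,0.11,-0.08],"dr": [0,0,0]},
    {"fingers": 1,"slide": [0.08,0.11,-0.08],"dr": [0,0,0]}
  ]
}}

```text
t: 13.5
tcp_pos: [0.6382, 0.2199, 0.2908]
eef_rot: [0.356, 0.935, 0.003, -0.0]
contact_force: [-0.4, 1.5, 0.7]
grip_width: -0.0001
finger_force: 0.0
```

```bash
python3 - <<'E'
from fit import *
o=robot.get_obs(); print(o["t"],o["tcp_pos"],Rm.T@(o["tcp_pos"][:2]-r.x[:2]))
save("scene","pics/s7.png");save("top","pics/t7.png")
for n in("scene","top"):
  for k,z in(("swing_knob",.038),("pivot",.018)):
    for d in robot.place_of(n,k)[:2]: print(n,k,d["conf"],d["pixel"],Rm.T@(unproj(n,d["pixel"],z)[:2]-r.x[:2]))
b=cv2.imread("pics/s7.png")[205:275,250:320]; a=cv2.imread("pics/t7.png")[150:220,225:295]
c=np.hstack([cv2.resize(x,(400,400),interpolation=cv2.INTER_CUBIC) for x in(b,a)])
cv2.imwrite("pics/zoom7.png",c)
E
```

```text
[ 0.53899188  0.07329928 -0.73039408] [[-0.9, -0.7], [-0.6, -0.1], [0.6, -1.0], [-0.3, -0.6], [0.1, -1.1], [0.4, -1.7], [-1.4, -1.6], [-2.1, -1.1], [-1.0, 0.2], [-1.2, 0.5]]
[ 0.52751242  0.08652845 -0.74671714] [[-0.5, -0.6], [-0.4, -0.4], [-0.2, -1.1], [-0.2, -1.0]]
13.5 [0.63821601 0.21990254 0.29076   ] [-0.02389511  0.17540516]
scene swing_knob 0.53 [286.3, 239.9] [0.06695328 0.05046507]
scene swing_knob 0.3 [287.1, 226.4] [0.04840045 0.01351264]
scene pivot 0.83 [275.3, 243.5] [0.09211229 0.03838274]
top swing_knob 0.38 [148.7, 242.1] [-0.22568326  0.11873923]
```

View pics/zoom7.png

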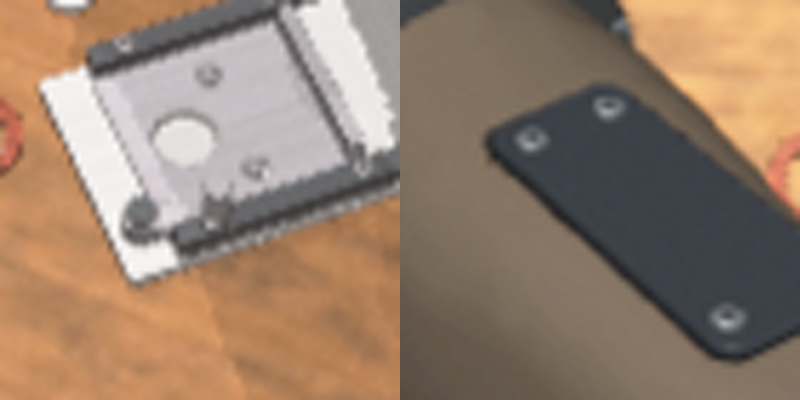

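The arm has swung most of the way in the scene crop. The pivot is at (142,215) and the knob at (215,205), nearly along the rail, so about 0.4 rad remains. I'll push again from +y, with the finger centred further toward nest +x.

>>> {"api": "jog_arm", "payload": {
  "increments": [
    {"fingers": 1,"slide": [-0.03,-0.025,0],"dr": [0,0,0]},
    {"fingers": 1,"slide": [-0.06,-0.05,0.01],"dr": [0,0,0]},
    {"fingers": 1,"slide": [-0.093,-0.075,0.03],"dr": [0,0,0]},
    {"fingers": 1,"slide": [-0.093,-0.075,0.06],"dr": [0,0,0]},
    {"fingers": 1,"slide": [-0.093,-0.075,0.083],"dr": [0,0,0]},
    {"fingers": 1,"slide": [-0.093,-0.075,0.083],"dr": [0,0,0]},
    {"fingers": 1,"slide": [-0.093,-0.075,0.083],"dr": [0,0,0]}
  ]
}}

```text
t: 14.38
tcp_pos: [0.6599, 0.0932, 0.2036]
eef_rot: [0.36, 0.933, -0.001, -0.001]
contact_force: [-0.5, 1.6, 0.7]
grip_width: -0.0003
finger_force: 0.0
```

```bash
python3 - <<'E'
from fit import *
o=robot.get_obs(); print(o["t"],o["tcp_pos"],Rm.T@(o["tcp_pos"][:2]-r.x[:2]),o["contact_force"],R.from_quat(o["eef_rot"]).as_matrix()[:2,0])
E
```

```text
[ 0.53899188  0.07329928 -0.73039408] [[-0.9, -0.7], [-0.6, -0.1], [0.6, -1.0], [-0.3, -0.6], [0.1, -1.1], [0.4, -1.7], [-1.4, -1.6], [-2.1, -1.1], [-1.0, 0.2], [-1.2, 0.5]]
[ 0.52751242  0.08652845 -0.74671714] [[-0.5, -0.6], [-0.4, -0.4], [-0.2, -1.1], [-0.2, -1.0]]
14.3833 [0.65986504 0.09321802 0.20355581] [0.07675076 0.09547984] [-0.50175151  1.61712835  0.69371042] [-0.74029051  0.67228423]
```

>>> {"api": "jog_arm", "payload": {
  "increments": [
    {"fingers": 1,"slide": [0.004,-0.004,-0.003],"dr": [0,0,0]},
    {"fingers": 1,"slide": [0.007,-0.008,-0.003],"dr": [0,0,0]},
    {"fingers": 1,"slide": [0.007,-0.012,-0.003],"dr": [0,0,0]},
    {"fingers": 1,"slide": [0.007,-0.016,-0.003],"dr": [0,0,0]},
    {"fingers": 1,"slide": [0.007,-0.02,-0.003],"dr": [0,0,0]},
    {"fingers": 1,"slide": [0.008,-0.024,-0.003],"dr": [0,0,0]}
  ]
}}

```text
t: 14.88
tcp_pos: [0.638, 0.0812, 0.2082]
eef_rot: [0.36, 0.933, -0.0, 0.0]
contact_force: [0.4, -0.5, -1.0]
grip_width: -0.0001
finger_force: 0.0
```

>>> {"api": "jog_arm", "payload": {
  "increments": [
    {"fingers": 1,"slide": [0.001,-0.002,0],"dr": [0,0,0]},
    {"fingers": 1,"slide": [0.002,-0.004,0],"dr": [0,0,0]},
    {"fingers": 1,"slide": [0.003,-0.006,0],"dr": [0,0,0]}
  ]
}}

```text
t: 15.13
tcp_pos: [0.6319, 0.0793, 0.2078]
eef_rot: [0.36, 0.933, 0.0, 0.0]
contact_force: [1.2, 0.5, -0.4]
grip_width: 0.0001
finger_force: 0.4
```

>>> {"api": "jog_arm", "payload": {
  "increments": [
    {"fingers": 1,"slide": [0.001,-0.002,0],"dr": [0,0,0]},
    {"fingers": 1,"slide": [0.001,-0.004,0],"dr": [0,0,0]},
    {"fingers": 1,"slide": [0.002,-0.006,0],"dr": [0,0,0]}
  ]
}}

```text
t: 15.38
tcp_pos: [0.6263, 0.0765, 0.2077]
eef_rot: [0.36, 0.933, 0.0, -0.0]
contact_force: [0.3, 1.6, 0.3]
grip_width: -0.0
finger_force: 0.6
```

>>> {"api": "jog_arm", "payload": {
  "increments": [
    {"fingers": 1,"slide": [0,-0.002,0],"dr": [0,0,0]},
    {"fingers": 1,"slide": [0,-0.004,0],"dr": [0,0,0]},
    {"fingers": 1,"slide": [0,-0.005,0],"dr": [0,0,0]}
  ]
}}

```text
t: 15.63
tcp_pos: [0.6228, 0.0723, 0.2076]
eef_rot: [0.36, 0.933, -0.0, -0.0]
contact_force: [-0.1, 1.4, -0.2]
grip_width: -0.0002
finger_force: 0.6
```

>>> {"api": "jog_arm", "payload": {
  "increments": [
    {"fingers": 1,"slide": [0,-0.002,0],"dr": [0,0,0]},
    {"fingers": 1,"slide": [0,-0.003,0],"dr": [0,0,0]}
  ]
}}

```text
t: 15.8
tcp_pos: [0.6217, 0.0713, 0.2081]
eef_rot: [0.36, 0.933, 0.002, 0.001]
contact_force: [5.8, 6.9, -4.8]
grip_width: -0.0002
finger_force: 4.7
```

A pure 9 N reaction along +y means the stop has been reached. I'll press slightly more, then withdraw.

>>> {"api": "jog_arm", "payload": {
  "increments": [
    {"fingers": 1,"slide": [0,-0.002,0],"dr": [0,0,0]},
    {"fingers": 1,"slide": [0,-0.002,0],"dr": [0,0,0]}
  ]
}}

```text
t: 15.97
tcp_pos: [0.6211, 0.0708, 0.2082]
eef_rot: [0.359, 0.933, 0.003, 0.002]
contact_force: [9.5, 8.8, -8.8]
grip_width: -0.0002
finger_force: 6.2
```

>>> {"api": "jog_arm", "payload": {
  "increments": [
    {"fingers": 1,"slide": [0,0.006,0],"dr": [0,0,0]},
    {"fingers": 1,"slide": [0,0.02,0],"dr": [0,0,0]},
    {"fingers": 1,"slide": [0,0.04,-0.02],"dr": [0,0,0]},
    {"fingers": 1,"slide": [0.02,0.07,-0.05],"dr": [0,0,0]},
    {"fingers": 1,"slide": [0.05,0.1,-0.08],"dr": [0,0,0]},
    {"fingers": 1,"slide": [0.08,0.13,-0.1],"dr": [0,0,0]},
    {"fingers": 1,"slide": [0.11,0.14,-0.12],"dr": [0,0,0]},
    {"fingers": 1,"slide": [0.14,0.14,-0.14],"dr": [0,0,0]},
    {"fingers": 1,"slide": [0.17,0.14,-0.15],"dr": [0,0,0]},
    {"fingers": 1,"slide": [0.17,0.14,-0.15],"dr": [0,0,0]}
  ]
}}

```text
t: 16.8
tcp_pos: [0.5819, 0.2948, 0.3622]
eef_rot: [0.355, 0.935, 0.003, -0.001]
contact_force: [0.3, 1.3, 0.5]
grip_width: 0.0002
finger_force: 0.0
```

```bash
python3 - <<'E'
from fit import *
o=robot.get_obs(); print(o["t"],o["tcp_pos"],o["contact_force"])
for n in("scene","top"):
  save(n,f"pics/{n}8.png")
  for k,z in(("swing_knob",.038),("pivot",.018),("plate",.01)):
    for d in robot.place_of(n,k):
        v=Rm.T@(unproj(n,d["pixel"],z)[:2]-r.x[:2])
        if abs(v).max()<.12: print(n,k,round(d["conf"],2),d["pixel"],v.round(4))
E
```

```text
[ 0.53899188  0.07329928 -0.73039408] [[-0.9, -0.7], [-0.6, -0.1], [0.6, -1.0], [-0.3, -0.6], [0.1, -1.1], [0.4, -1.7], [-1.4, -1.6], [-2.1, -1.1], [-1.0, 0.2], [-1.2, 0.5]]
[ 0.52751242  0.08652845 -0.74671714] [[-0.5, -0.6], [-0.4, -0.4], [-0.2, -1.1], [-0.2, -1.0]]
16.8 [0.58187403 0.29476668 0.36221744] [0.27994737 1.32915596 0.47554933]
scene swing_knob 0.58 [285.4, 232.3] [0.0598 0.0285]
scene pivot 0.84 [274.6, 244.8] [0.0953 0.0413]
scene plate 0.78 [290.0, 223.0] [ 0.0285 -0.0101]
top swing_knob 0.45 [252.1, 178.3] [0.0646 0.0424]
top pivot 0.96 [260.8, 171.4] [0.0961 0.0422]
top plate 0.91 [256.3, 200.0] [0.0344 0.0007]
```

The knob is in line with the pivot along nest -x, the plate is unchanged at its seat, and the robot is clear, so I'm handing in.

```bash
python3 -c "
from bench import robot
print(robot.finish_job())"
```

```text
the job is handed in; nothing more can be done
None
```

I handed the job in at about 17 s: my last measurements put the plate seated over both pins, the retaining arm shut against its stop and the robot clear. The hand-in returned no verdict, and I did not re-check whether the bystanders had moved.

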